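# Take command at the engine control head on the test bench

## Task

The twin-lever engine control head is on the bench for its next reading: bring both levers to neutral, standing straight up, and then, with both at neutral, press the round command button fully down and let go. After that set the right-hand lever (seen from the robot) half ahead, 30 degrees forward of upright away from the robot, and leave the left-hand lever at neutral; never press the button with a lever out of neutral, and leave the things around the head where they are.

Things in the scene. Friction and masses are not known exactly. Their poses are not given: they have to be found in the camera images.
- head: Engine control head on a grey test box 260 (x) x 200 (y) x 75 mm, aluminium flange on top, 81 mm above the bench. Fixed. Origin: centre of underside; x ahead (away from robot), y left, z up. Black drum, radius 50, width 90 mm, axis along y at x = +35, z = 121 mm (hinge line); a lever on each side, in planes y = +-60 mm. White drum marks every 15 deg: longest = neutral, medium = 30 and 60 deg.
- left_lever (a joint): Left-hand lever (y = +60 mm on the box). Rad: 0 = neutral, straight up; positive = ahead, leaning to the box's +x (away from the robot); negative = astern; stops at +-1.05 (60 degrees). Stiff friction: stays where it is left, takes about 3 N at the grip to move, no click or spring.
- right_lever (a joint): Right-hand lever (y = -60 mm on the box), same as the left-hand one. Rad: 0 = neutral, straight up; positive = ahead, leaning to the box's +x (away from the robot); negative = astern; stops at +-1.05 (60 degrees). Stiff friction: stays where it is left, takes about 3 N at the grip to move, no click or spring. Half ahead is +0.524.
- left_grip (a point): Centre of the black rubber grip of the left-hand lever, 115 mm from the hinge line. Grip: 30 mm (along the swing) x 24 mm (along the hinge line) x 60 mm (along the lever), rounded; lever's end 145 mm from the hinge line; below the grip an aluminium bar 10 mm thick. z axis: along the lever to its free end; y: along the hinge line (box's +y); x: ahead direction of swing.
- right_grip (a point): Centre of the black rubber grip of the right-hand lever, 115 mm from the hinge line. Grip: 30 mm (along the swing) x 24 mm (along the hinge line) x 60 mm (along the lever), rounded; lever's end 145 mm from the hinge line; below the grip an aluminium bar 10 mm thick. z axis: along the lever to its free end; y: along the hinge line (box's +y); x: ahead direction of swing.
- left_hinge (a point): Point on the hinge line in the swing plane of the left-hand grip's centre (115 mm below the grip's centre when the lever is upright); turns with the lever.
- right_hinge (a point): The same for the right-hand lever.
- command_button_top (a point): Centre of the top face of the round grey command button, 32 mm in diameter, in a low black collar on the flange on the robot's side of the drum (x = -80 mm, y = 0 on the box). Pressed straight down.
- command_button (a joint): Travel of the command button in m: 0 = up, 0.006 = fully down (5 N); it counts as pressed from 0.0045 and springs back up.
- multimeter: Bystander: black hand-held multimeter lying flat beside the head, 185 x 88 x 40 mm, origin at the centre of its underside.
- spray_can: Bystander: aerosol can of contact cleaner standing upright beside the head, 65 mm diameter, 188 mm high, origin at the centre of its underside.
- tumbler: Bystander: clear drinking tumbler with a brass lid standing upright beside the head, 73 mm diameter, 170 mm high, origin at the centre of its underside.

How it is judged:
On the way, in this order (a step that is already met when the one before it is completed fails the run):
1. both levers stand at neutral (within 4 degrees of upright) at the same time (value of joint left_lever between -0.07 and 0.07 rad and value of joint right_lever between -0.07 and 0.07 rad), for 0.2 s.
2. the command button is pressed down with both levers at neutral (all of step 1 and value of joint command_button above 0.0045 m), for 0.05 s.
At the end, for the whole second after the job is handed in: The right-hand lever rests half ahead (30 degrees, within 4), the left-hand lever rests at neutral (within 4 degrees of upright), the command button is up again, and the robot has let go (value of joint right_lever between 0.4536 and 0.5936 rad and value of joint left_lever between -0.07 and 0.07 rad and velocity of joint right_lever between -0.03 and 0.03 rad/s and velocity of joint left_lever between -0.03 and 0.03 rad/s and value of joint command_button below 0.0015 m); the robot touches nothing.
It fails at once if the command button is pressed while a lever is out of neutral (more than 6 degrees off upright) (value of joint command_button above 0.003 m and not (value of joint left_lever between -0.105 and 0.105 rad and value of joint right_lever between -0.105 and 0.105 rad)).
It fails at once if the multimeter beside the head is pushed away or knocked over (distance of multimeter from where it was at the start of the episode above 0.03 m or angle between multimeter's own z axis and vertical above 0.35 rad).
It fails at once if the spray can beside the head is pushed away or knocked over (distance of spray_can from where it was at the start of the episode above 0.03 m or angle between spray_can's own z axis and vertical above 0.35 rad).
It fails at once if the tumbler beside the head is pushed away or knocked over (distance of tumbler from where it was at the start of the episode above 0.03 m or angle between tumbler's own z axis and vertical above 0.35 rad).
It also fails if it takes over 64 s, if anything falls off the work surface, if the arm or the gripper's body presses on something with over 40 N, if the wrist force passes 120 N, or if a joint passes its speed limit or range.

## Robot

A 6-joint arm with a two-finger parallel gripper is mounted at the origin on the work surface. World frame = base frame: x ahead of the robot, y to its left, z up, the work surface at z = 0. Lengths are in m, angles in rad, forces in N, time in s.
With the tool pointing down it reaches from about 0.375 to 0.9 m from the base axis. Payload 3.1 kg.
Tool frame: the origin (TCP) lies midway between the tips of the shut fingers; the grasp point (between the pads) lies 19 mm behind it; x points along the fingers, z is the direction in which the jaws open and shut, and the axes are right-handed (so a half turn about x gives the same grasp; the last joint's range is limited). The gripper opens to 87 mm and grips with 3 to 60 N. Pads are 19 mm wide; open, the fingers measure 117 mm over their backs; the gripper's body (75 mm by 190 mm) begins 51 mm behind the grasp point.
Start: joints at [1.081, 0.527, 1.433, -0, 1.181, -0.178], TCP at [0.192, 0.595, 0.223] pointing down, gripper open.
Joint ranges: [-3.08, 3.08], [-0.75, 2.2], [0.22, 2.44], [-1.43, 4.57], [0, 2.65], [-2.85, 2.85]. Speed limits (rad/s): [2.79, 2.79, 3.14, 3.14, 3.14, 3.14].

## Interface

Orientations are given as a unit quaternion [x, y, z, w].
In Python, from rig import robot, optics, workorder gives the robot as it stands.
- The arm moves only by the tool arm_command, never from a script. Its argument "plan" is a list of rows, each a list of 7 numbers: the shift along the tool's x, y, z in cm, then the turn, a rotation vector about the tool's x, y, z in rad, then the finger opening in cm, from 0 to 8.7. In form: [[x, y, z, ax, ay, az, gripper], ...]. A call has 1 to 12 rows; each row shifts and turns the pose as measured when the row begins, along the tool's axes as they then stand; what a row does not reach is not made up. A row lasts 1/8 s, in which the tool goes at most 62.5 mm and 10.7 degrees, less where a joint would pass 70% of its speed; a pose out of reach is approached as far as the arm can. A call with a gripper value outside its range is refused whole. The fingers move at their own pace and stop on an object; "grip_force" is the grip in N (left out, the last holds). Time passes only in rows, so rows that do not move let the fingers close. It gives the time, the measured TCP pose, the force and the opening at its end, in the units of the state.
- robot.get_obs(): the state, without advancing time (a new reading comes with each control period).
- optics.camera(name): name is "scene" or "top" or "wrist"; returns (picture, depth): 384x512x3 uint8, blue, green, red; 384x512 float32, m along the optical axis (not along the pixel's ray), 0 where there is no reading.
- optics.camera_info(name): a dict with "mtx" (3x3 intrinsics, pixels), "k1" (the pictures are not rectified: a ray, as slopes to the right and down, at radius r is drawn at 1 + k1 r^2 times it, then the intrinsics apply), "position" and "rotation" of the camera in the world; the wrist camera has in their place "tool_from_camera" (4x4, takes a point from camera to tool coordinates, whose origin is the TCP and whose axes are the tool frame's). Camera axes: x right, y down, z forward; pixel columns grow to the right and rows downward; lengths in m; the calibration is good to about 2 mm. A picture is of the moment at which its call begins: read the wrist's pose just before it. camera_info takes no time and is no camera call.
- workorder.hand_in(): hands the job in, once; it reports no verdict.
The state is a dict: "time": time; "q": joint angles; "joint_velocities": joint speeds; "joint_torque": joint torques, N m; "position": TCP position; "tool_rot": TCP orientation; "ft_force": force on the tool from outside, world axes, zero at the start; "moment": the same for the moment, N m; "grip_width": finger opening in m.
Only numpy, scipy, OpenCV 4.12 (cv2) and the standard library are available. Lean on these libraries where they do the work, as an engineer would, in place of code of your own. Each camera call takes 0.05 s, during which the arm holds its last target. There are 200 camera calls.

## Working session

There is one attempt and no reset: what is moved stays moved. The work goes in short steps, Python scripts to look and compute and a tool call to move; the robot and the scene stay as the last step left them, time stands still between calls to the robot, and variables do not carry over. Pictures are saved under pics/ and viewed, about 8 in all and at most 12, crops included, and the job is handed in when it is done.

Besides the shell and the picture viewer there is one more tool, called as name([rows], argument=value, ...), one row to a line, values as JSON. arm_command: Moves the arm, as the interface text tells. Its arguments: {"type":"object","properties":{"plan":{"type":"array"},"grip_force":{"type":"number"}},"required":["plan"]}

```bash
mkdir -p pics; ls
cat > h.py <<'E'
import numpy as np, cv2
from rig import robot, optics, workorder
from scipy.spatial.transform import Rotation as R
def cam(n):
    o=robot.get_obs(); p,d=optics.camera(n); i=optics.camera_info(n)
    K=np.array(i["mtx"]);k=i["k1"]
    if n=="wrist":
        T=np.eye(4);T[:3,:3]=R.from_quat(o["tool_rot"]).as_matrix();T[:3,3]=o["position"];T=T@np.array(i["tool_from_camera"])
    else:
        T=np.eye(4);r=np.array(i["rotation"]);T[:3,:3]=r if r.shape==(3,3) else R.from_quat(r).as_matrix();T[:3,3]=i["position"]
    return p,d,K,k,T
def cloud(d,K,k,T):
    v,u=np.mgrid[:384,:512].astype(float)
    D=np.array([k,0,0,0,0.])
    s=cv2.undistortPoints(np.stack([u,v],-1).reshape(-1,1,2),K,D).reshape(384,512,2)
    P=np.dstack([s*d[...,None],d])
    W=P@T[:3,:3].T+T[:3,3]; W[d==0]=np.nan
    return W
E
python3 - <<'E'
from h import *
print(robot.get_obs())
for n in("scene","top"):
    p,d,K,k,T=cam(n); cv2.imwrite(f"pics/{n}0.png",p); np.save(f"{n}0.npy",cloud(d,K,k,T)); print(n,T.round(3).tolist(),k)
E
```

```text
pics
{'time': 0.0, 'q': array([ 1.08048623e+00,  5.28456413e-01,  1.43388723e+00,  1.92297362e-05,
        1.18136225e+00, -1.78518642e-01]), 'joint_velocities': array([ 4.24273968e-04,  5.49961292e-04, -9.34083321e-05, -2.29596924e-05,
       -7.34617268e-04,  9.73185249e-04]), 'joint_torque': array([ 1.97054243e-05, -4.40033340e+01, -1.76591241e+01,  6.33000769e-02,
        5.80991060e-02, -1.44478104e-04]), 'position': array([0.19136386, 0.59423324, 0.2215824 ]), 'tool_rot': array([-0.41662157,  0.57224533,  0.4159816 ,  0.57089496]), 'ft_force': array([-0.39630934,  0.38560606,  0.52499678]), 'moment': array([-0.02431425, -0.00973199,  0.02462925]), 'grip_width': 0.08726992728325395}
scene [[0.332, 0.59, -0.736, 1.37], [0.943, -0.19, 0.274, -0.252], [0.022, -0.785, -0.619, 0.856], [0.0, 0.0, 0.0, 1.0]] -0.1015378118289048
top [[0.012, -0.987, 0.158, 0.432], [-0.999, -0.017, -0.033, 0.063], [0.035, -0.157, -0.987, 0.908], [0.0, 0.0, 0.0, 1.0]] -0.1021195591388048
```

View pics/scene0.png

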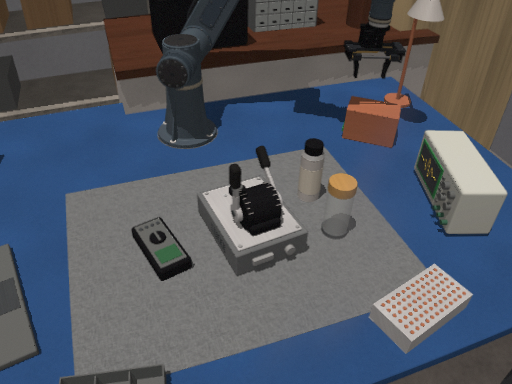

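View pics/top0.png

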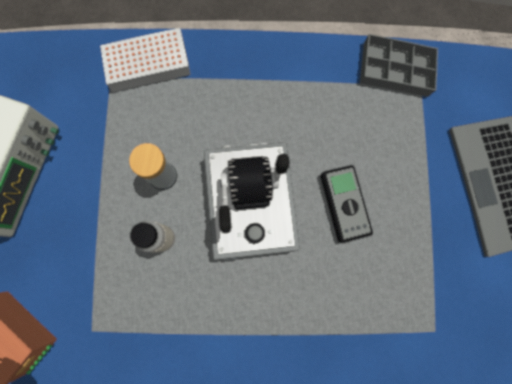

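The scene view shows the left lever (scene ~264,157; top ~224,218) leaning astern. The right lever (scene ~235,175; top ~283,162) is slightly ahead. The button is at top (255,233), the can and tumbler are on the +y side, and the multimeter is on the -y side.

```bash
cat > m.py <<'E'
from h import *
W=np.load("top0.npy");S=np.load("scene0.npy")
img=cv2.imread("pics/top0.png")
z=W[...,2]; m=(abs(z-.081)<.008)&(W[...,0]>.25)&(W[...,0]<.75)&(abs(W[...,1]-.08)<.2)
n,l,st,c=cv2.connectedComponentsWithStats(m.astype(np.uint8)); b=1+np.argmax(st[1:,4])
P=W[l==b]; (cx,cy),(w,h),a=cv2.minAreaRect(P[:,:2].astype(np.float32)); print("flange",cx,cy,w,h,a,np.median(P[:,2]))
yaw=np.radians(a if w>h else a-90); yaw=(yaw+np.pi/2)%np.pi-np.pi/2; print("yaw",np.degrees(yaw))
np.save("head.npy",[cx,cy,yaw])
c_,s_=np.cos(yaw),np.sin(yaw)
def loc(P): q=P-[cx,cy,0]; return np.stack([q[...,0]*c_+q[...,1]*s_,-q[...,0]*s_+q[...,1]*c_,q[...,2]],-1)
for nm,C in(("top",W),("scene",S)):
  L=loc(C).reshape(-1,3)
  for side in(1,-1):
    r=np.hypot(L[:,0]-.035,L[:,2]-.121)
    k=(abs(L[:,1]-side*.06)<.02)&(r>.085)&(r<.15)&(L[:,2]>.125)&(abs(L[:,0])<.2)
    Q=L[k]; an=np.degrees(np.arctan2(Q[:,0]-.035,Q[:,2]-.121))
    print(nm,side,k.sum(),"ang",np.percentile(an,[5,50,95]).round(1),"y",np.percentile(Q[:,1],[5,50,95]).round(3),"rmax",r[k].max().round(3), "mean",Q.mean(0).round(3))
  k=(np.hypot(L[:,0]+.08,L[:,1])<.016); print("button",k.sum(),np.median(L[k],0))
  k=(abs(L[:,1])<.04)&(L[:,2]>.16)&(abs(L[:,0]-.035)<.05);print("drum top",L[k].mean(0) if k.any() else 0)
# obstacles
for nm,C in(("top",W),("scene",S)):
  k=(C[...,2]>.02)&(C[...,0]>.25)&(C[...,0]<.75)&(C[...,1]>-.3)&(C[...,1]<.42)
  n,l,st,c=cv2.connectedComponentsWithStats(k.astype(np.uint8))
  for i in range(1,n):
    if st[i,4]>150: Q=C[l==i]; print(nm,"blob",np.percentile(Q,2,axis=0).round(3),np.percentile(Q,98,axis=0).round(3))
E
python3 m.py
```

```text
flange 0.5530697703361511 0.04547472298145294 0.2584226131439209 0.19570642709732056 7.003220081329346 0.079227866555732
yaw 7.0032200813293475
top 1 319 ang [-50.9 -43.3 -40.7] y [0.05  0.06  0.071] rmax 0.145 mean [-0.052  0.06   0.21 ]
top -1 258 ang [-5.5 -0.3  6.1] y [-0.068 -0.057 -0.048] rmax 0.146 mean [ 0.035 -0.057  0.253]
button 152 [-0.08013075  0.00042903  0.10152839]
drum top [3.39647574e-02 1.17885449e-04 1.66446698e-01]
scene 1 235 ang [-50.2 -43.1 -40. ] y [0.048 0.055 0.068] rmax 0.147 mean [-0.045  0.056  0.204]
scene -1 268 ang [-0.6  5.9  8.8] y [-0.072 -0.064 -0.052] rmax 0.149 mean [ 0.045 -0.063  0.245]
button 19 [-0.07468332  0.00837366  0.10437896]
drum top [ 0.04212463 -0.00042667  0.16856928]
top blob [ 0.426 -0.053  0.071] [0.679 0.142 0.25 ]
top blob [0.585 0.235 0.029] [0.649 0.3   0.171]
top blob [ 0.464 -0.245  0.026] [ 0.64  -0.14   0.048]
top blob [0.432 0.231 0.034] [0.489 0.284 0.189]
scene blob [0.444 0.23  0.024] [0.492 0.283 0.191]
scene blob [ 0.441 -0.061  0.027] [0.691 0.143 0.245]
scene blob [0.592 0.233 0.025] [0.652 0.295 0.173]
scene blob [ 0.471 -0.25   0.022] [ 0.645 -0.143  0.05 ]
```

```bash
cat > plan.py <<'E'
# python3 plan.py local_x local_y z tilt_deg [nrows] : rows to bring TCP to box-local point with tool along lever angle tilt
# python3 plan.py L|R angle_deg r [nrows] : TCP on lever radius r(m)
import sys
from h import *
from scipy.spatial.transform import Slerp
cx,cy,yaw=np.load("head.npy"); H=R.from_euler("z",yaw).as_matrix()
SGN=-1
def pose(p,deg):
    a=np.radians(deg); u=np.array([np.sin(a),0,np.cos(a)]); z=SGN*np.array([np.cos(a),0,-np.sin(a)])
    M=H@np.stack([-u,np.cross(z,-u),z],1); return H@p+[cx,cy,0],R.from_matrix(M)
def lever(side,deg,r):
    a=np.radians(deg); return np.array([.035+r*np.sin(a),.06 if side=="L" else -.06,.121+r*np.cos(a)])
o=robot.get_obs(); p0=np.array(o["position"]);r0=R.from_quat(o["tool_rot"])
l=H.T@(p0-[cx,cy,0]); x=H.T@r0.as_matrix()
print("t",round(o["time"],2),"local",l.round(4),"tilt",np.degrees(np.arctan2(-x[0,0],-x[2,0])).round(2),"toolz",x[:,2].round(3),"F",o["ft_force"].round(1),"w",round(o["grip_width"],4),"q",o["q"].round(2))
for s,y in(("L",.06),("R",-.06)):
    d=l-[.035,y,.121]; print(s,"radial ang",np.degrees(np.arctan2(d[0],d[2])).round(2),"r",np.hypot(d[0],d[2]).round(4))
a=sys.argv[1:]
if a:
    if a[0] in "LR": arc=a[0]; ang=float(a[1]); pt=lever(arc,ang,float(a[2])); rest=a[3:]
    else: arc=None; pt=np.array(list(map(float,a[:3]))); ang=float(a[3]); rest=a[4:]
    p1,r1=pose(pt,ang); v=(r0.inv()*r1).as_rotvec()
    n=int(rest[0]) if rest else int(np.ceil(max(np.linalg.norm(p1-p0)/.05,np.linalg.norm(v)/.16,1)))
    S=Slerp([0,1],R.concatenate([r0,r1])); print("n",n,"rot",v.round(3))
    P=[p0+(p1-p0)*i/n for i in range(n+1)]
    if arc and len(rest)>1:
        d=l-lever(arc,0,0); ra,aa=np.hypot(d[0],d[2]),np.degrees(np.arctan2(d[0],d[2]))
        P=[pose(lever(arc,aa+(ang-aa)*i/n,ra+(float(a[2])-ra)*i/n),0)[0] for i in range(n+1)]
    for i in range(n):
        A=S(i/n); B=S((i+1)/n)
        print((A.inv().apply(P[i+1]-P[i])*100).round(2).tolist()+(A.inv()*B).as_rotvec().round(3).tolist())
E
python3 plan.py -0.10 0.06 0.36 -20
```

```text
t 0.1 local [-0.2921  0.5888  0.2217] tilt 0.07 toolz [ 0.421  0.907 -0.002] F [-0.2 -0.5  0.5] w 0.0872 q [ 1.08  0.53  1.43  0.    1.18 -0.18]
L radial ang -72.89 r 0.3422
R radial ang -72.89 r 0.3422
n 13 rot [-1.981  0.222 -0.352]
[-1.06, -3.05, -3.07, -0.152, 0.017, -0.027]
[-0.93, -2.57, -3.52, -0.152, 0.017, -0.027]
[-0.8, -2.03, -3.88, -0.152, 0.017, -0.027]
[-0.68, -1.44, -4.16, -0.152, 0.017, -0.027]
[-0.58, -0.81, -4.34, -0.152, 0.017, -0.027]
[-0.49, -0.15, -4.43, -0.152, 0.017, -0.027]
[-0.42, 0.51, -4.41, -0.152, 0.017, -0.027]
[-0.37, 1.16, -4.29, -0.152, 0.017, -0.027]
[-0.34, 1.79, -4.07, -0.152, 0.017, -0.027]
[-0.33, 2.38, -3.75, -0.152, 0.017, -0.027]
[-0.34, 2.91, -3.36, -0.152, 0.017, -0.027]
[-0.37, 3.38, -2.88, -0.152, 0.017, -0.027]
[-0.42, 3.77, -2.34, -0.152, 0.017, -0.027]
```

```bash
sed -i 's/SGN=-1/SGN=1/' plan.py; python3 plan.py -0.10 0.06 0.36 -20
```

```text
t 0.1 local [-0.2921  0.5888  0.2217] tilt 0.07 toolz [ 0.421  0.907 -0.002] F [-0.2 -0.5  0.5] w 0.0872 q [ 1.08  0.53  1.43  0.    1.18 -0.18]
L radial ang -72.89 r 0.3422
R radial ang -72.89 r 0.3422
n 12 rot [ 1.125 -0.312 -0.198]
[-1.15, -3.31, -3.33, 0.094, -0.026, -0.016]
[-1.17, -3.62, -2.97, 0.094, -0.026, -0.016]
[-1.18, -3.9, -2.59, 0.094, -0.026, -0.016]
[-1.18, -4.14, -2.18, 0.094, -0.026, -0.016]
[-1.16, -4.35, -1.75, 0.094, -0.026, -0.016]
[-1.13, -4.51, -1.31, 0.094, -0.026, -0.016]
[-1.08, -4.63, -0.85, 0.094, -0.026, -0.016]
[-1.02, -4.7, -0.38, 0.094, -0.026, -0.016]
[-0.95, -4.73, 0.08, 0.094, -0.026, -0.016]
[-0.86, -4.72, 0.55, 0.094, -0.026, -0.016]
[-0.76, -4.66, 1.01, 0.094, -0.026, -0.016]
[-0.65, -4.55, 1.46, 0.094, -0.026, -0.016]
```

arm_command([
  [-5, 0, 0, 0, 0, 0, 8.7],
  [-5, 0, 0, 0, 0, 0, 8.7],
  [-5, 0, 0, 0, 0, 0, 8.7],
])

```text
time: 0.48
position: [0.1901, 0.5916, 0.3677]
tool_rot: [-0.419, 0.578, 0.413, 0.565]
ft_force: [0.6, 1.4, -0.8]
grip_width: 0.0869
```

```bash
python3 plan.py -0.10 0.06 0.36 -20 11
```

```text
t 0.47 local [-0.2937  0.5863  0.3677] tilt 0.64 toolz [ 0.421  0.907 -0.019] F [ 0.6  1.4 -0.8] w 0.0869 q [ 1.08  0.41  1.23 -0.    1.52 -0.18]
L radial ang -53.11 r 0.411
R radial ang -53.11 r 0.411
n 11 rot [ 1.126 -0.329 -0.191]
[0.13, -3.61, -3.6, 0.102, -0.03, -0.017]
[0.09, -3.96, -3.21, 0.102, -0.03, -0.017]
[0.07, -4.26, -2.79, 0.102, -0.03, -0.017]
[0.07, -4.53, -2.35, 0.102, -0.03, -0.017]
[0.09, -4.74, -1.87, 0.102, -0.03, -0.017]
[0.12, -4.91, -1.38, 0.102, -0.03, -0.017]
[0.17, -5.02, -0.88, 0.102, -0.03, -0.017]
[0.24, -5.08, -0.37, 0.102, -0.03, -0.017]
[0.33, -5.09, 0.15, 0.102, -0.03, -0.017]
[0.43, -5.04, 0.65, 0.102, -0.03, -0.017]
[0.54, -4.94, 1.15, 0.102, -0.03, -0.017]
```

arm_command([
  [0.1, -3.6, -3.6, 0.1, -0.03, -0.02, 8.7],
  [0.1, -4.0, -3.2, 0.1, -0.03, -0.02, 8.7],
  [0.1, -4.3, -2.8, 0.1, -0.03, -0.02, 8.7],
  [0.1, -4.5, -2.3, 0.1, -0.03, -0.02, 8.7],
  [0.1, -4.7, -1.9, 0.1, -0.03, -0.02, 8.7],
  [0.1, -4.9, -1.4, 0.1, -0.03, -0.02, 8.7],
  [0.2, -5.0, -0.9, 0.1, -0.03, -0.02, 8.7],
  [0.2, -5.1, -0.4, 0.1, -0.03, -0.02, 8.7],
  [0.3, -5.1, 0.2, 0.1, -0.03, -0.02, 8.7],
  [0.4, -5.0, 0.7, 0.1, -0.03, -0.02, 8.7],
  [0.5, -4.9, 1.2, 0.1, -0.03, -0.02, 8.7],
])

```text
time: 1.85
position: [0.4503, 0.0825, 0.3676]
tool_rot: [-0.037, 0.559, 0.043, 0.828]
ft_force: [0.1, 0.7, -0.6]
grip_width: 0.0872
```

```bash
python3 plan.py L -40 0.21;  python3 - <<'E'
from h import *
p,d,K,k,T=cam("wrist"); cv2.imwrite("pics/w1.png",p); W=cloud(d,K,k,T)
cx,cy,yaw=np.load("head.npy");H=R.from_euler("z",yaw).as_matrix()
L=((W-[cx,cy,0])@H).reshape(-1,3)
for s in(1,-1):
    r=np.hypot(L[:,0]-.035,L[:,2]-.121);q=(abs(L[:,1]-s*.06)<.02)&(r>.085)&(r<.15)&(L[:,2]>.125)
    if q.sum(): an=np.degrees(np.arctan2(L[q,0]-.035,L[q,2]-.121));print(s,q.sum(),np.percentile(an,[2,50,98]).round(1),np.percentile(L[q,1],[2,50,98]).round(3),r[q].max())
E
```

```text
t 1.85 local [-0.0975  0.0492  0.3676] tilt -21.92 toolz [ 0.928 -0.003  0.373] F [ 0.1  0.7 -0.6] w 0.0872 q [-0.11 -0.04  1.87  0.09  0.94 -0.27]
L radial ang -28.24 r 0.2799
R radial ang -28.24 r 0.2799
n 2 rot [-0.    -0.316  0.016]
[3.92, 0.59, -1.72, -0.0, -0.158, 0.008]
[3.61, 0.56, -2.31, -0.0, -0.158, 0.008]
1 729 [-52.9 -44.8 -40.7] [0.051 0.063 0.072] 0.1476339744961868
-1 154 [-5.1 -2.2  4.6] [-0.069 -0.062 -0.056] 0.14641984881487746
```

View pics/w1.png

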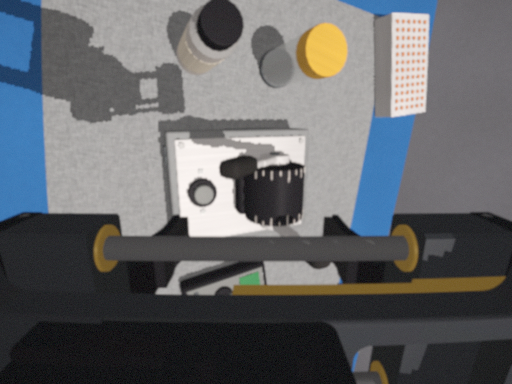

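Wrist view: the left grip is at (240,167) and leans astern by about 48°. The button is at (203,193) and clear of the fingers. Next I line the tool up with the lever.

```bash
python3 plan.py L -47 0.20 3
```

```text
t 1.9 local [-0.0951  0.044   0.368 ] tilt -22.06 toolz [ 0.927 -0.008  0.376] F [ 1. -2. -0.] w 0.0869 q [-0.12 -0.04  1.87  0.09  0.93 -0.27]
L radial ang -27.78 r 0.2792
R radial ang -27.78 r 0.2792
n 3 rot [-0.003 -0.435  0.024]
[3.2, 0.59, -1.89, -0.001, -0.145, 0.008]
[2.9, 0.57, -2.33, -0.001, -0.145, 0.008]
[2.54, 0.55, -2.73, -0.001, -0.145, 0.008]
```

arm_command([
  [3.2, 0.6, -1.9, 0, -0.145, 0.01, 8.7],
  [2.9, 0.6, -2.3, 0, -0.145, 0.01, 8.7],
  [2.5, 0.5, -2.7, 0, -0.145, 0.01, 8.7],
  [0, 0, 0, 0, 0, 0, 8.7],
  [0, 0, 0, 0, 0, 0, 8.7],
])

```text
time: 2.52
position: [0.4467, 0.1105, 0.2993]
tool_rot: [-0.014, 0.435, 0.092, 0.895]
ft_force: [-0.0, -0.7, 0.2]
grip_width: 0.0871
```

```bash
python3 plan.py L -47 0.096 4
```

```text
t 2.52 local [-0.0977  0.0775  0.2993] tilt -38.32 toolz [0.784 0.009 0.621] F [-0.  -0.7  0.2] w 0.0871 q [-0.19 -0.    2.21  0.73  0.41 -0.94]
L radial ang -36.65 r 0.2223
R radial ang -36.65 r 0.2223
n 4 rot [ 0.003 -0.151 -0.079]
[3.14, -0.68, -0.53, 0.001, -0.038, -0.02]
[3.13, -0.62, -0.65, 0.001, -0.038, -0.02]
[3.11, -0.56, -0.77, 0.001, -0.038, -0.02]
[3.09, -0.5, -0.88, 0.001, -0.038, -0.02]
```

```bash
python3 plan.py -0.1 0.06 0.270 -33 2
```

```text
t 2.52 local [-0.0977  0.0775  0.2993] tilt -38.32 toolz [0.784 0.009 0.621] F [-0.  -0.7  0.2] w 0.0871 q [-0.19 -0.    2.21  0.73  0.41 -0.94]
L radial ang -36.65 r 0.2223
R radial ang -36.65 r 0.2223
n 2 rot [ 0.013  0.093 -0.078]
[1.01, -0.95, -1.01, 0.006, 0.047, -0.039]
[1.09, -0.91, -0.95, 0.006, 0.047, -0.039]
```

arm_command([
  [0.5, -1.0, -0.8, 0, 0.045, -0.04, 8.7],
  [0.5, -0.9, -0.8, 0, 0.045, -0.04, 8.7],
  [0, 0, 0, 0, 0, 0, 8.7],
  [0, 0, 0, 0, 0, 0, 8.7],
])

```text
time: 3.02
position: [0.4466, 0.0904, 0.2847]
tool_rot: [-0.038, 0.472, 0.054, 0.879]
ft_force: [-0.3, 0.6, 0.2]
grip_width: 0.0871
```

```bash
python3 plan.py -0.0395 0.06 0.182 -34 4
```

```text
t 3.02 local [-0.1002  0.0576  0.2847] tilt -33.51 toolz [0.834 0.016 0.552] F [-0.3  0.6  0.2] w 0.0871 q [-0.14  0.03  2.17  0.36  0.39 -0.57]
L radial ang -39.56 r 0.2123
R radial ang -39.56 r 0.2123
n 4 rot [ 0.016 -0.009  0.008]
[2.98, 0.09, -0.15, 0.004, -0.002, 0.002]
[2.98, 0.08, -0.16, 0.004, -0.002, 0.002]
[2.98, 0.07, -0.16, 0.004, -0.002, 0.002]
[2.98, 0.07, -0.17, 0.004, -0.002, 0.002]
```

arm_command([
  [3.0, 0.1, -0.15, 0, 0, 0, 8.7],
  [3.0, 0.1, -0.15, 0, 0, 0, 8.7],
  [3.0, 0.1, -0.15, 0, 0, 0, 8.7],
  [2.5, 0.1, -0.15, 0, 0, 0, 8.7],
  [0, 0, 0, 0, 0, 0, 8.7],
  [0, 0, 0, 0, 0, 0, 8.7],
])

```text
time: 3.78
position: [0.504, 0.1003, 0.1987]
tool_rot: [-0.037, 0.466, 0.055, 0.882]
ft_force: [-0.0, 0.4, 0.3]
grip_width: 0.0874
```

```bash
python3 plan.py L -34 0.096 2 arc
python3 - <<'E'
from h import *
p=cam("wrist")[0]; s=cam("scene")[0]
cv2.imwrite("pics/ws2.png",np.hstack([cv2.resize(p,(400,300)),cv2.resize(s[110:290,150:390],(400,300))]))
E
```

```text
t 3.77 local [-0.042   0.0604  0.1987] tilt -34.29 toolz [0.826 0.015 0.563] F [-0.   0.4  0.3] w 0.0874 q [-0.09  0.31  2.19  1.15  0.12 -1.34]
L radial ang -44.74 r 0.1094
R radial ang -44.74 r 0.1094
n 2 rot [0.015 0.005 0.006]
[0.53, -0.01, 1.08, 0.008, 0.002, 0.003]
[0.63, -0.01, 0.96, 0.008, 0.002, 0.003]
```

View pics/ws2.png

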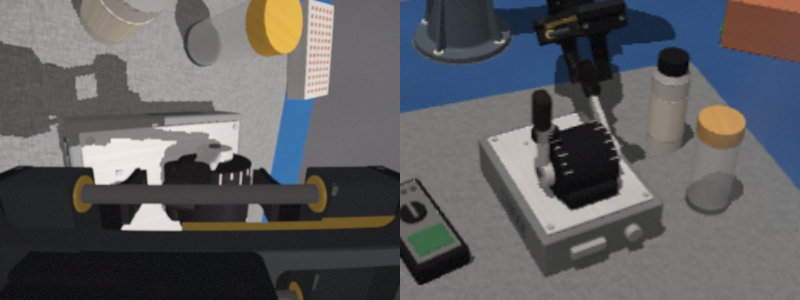

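Fingers straddle the left grip (scene crop ~590,75) and nothing else is close. I'll sweep up to neutral.

```bash
python3 plan.py L -30 0.102 4 arc; python3 plan.py L -30 0.102 1|tail -1
```

```text
t 3.88 local [-0.042   0.0603  0.199 ] tilt -34.33 toolz [0.826 0.016 0.564] F [0.6 0.  0.2] w 0.0868 q [-0.09  0.31  2.19  1.15  0.12 -1.34]
L radial ang -44.62 r 0.1096
R radial ang -44.62 r 0.1096
n 4 rot [0.015 0.075 0.007]
[0.09, -0.01, 0.71, 0.004, 0.019, 0.002]
[0.12, -0.01, 0.7, 0.004, 0.019, 0.002]
[0.15, -0.0, 0.68, 0.004, 0.019, 0.002]
[0.18, -0.0, 0.66, 0.004, 0.019, 0.002]
[0.61, -0.07, 2.73, 0.015, 0.075, 0.007]
```

arm_command([
  [0.3, 0, 0.8, 0, 0.06, 0, 8.7],
  [0.3, 0, 0.8, 0, 0.06, 0, 8.7],
  [0.2, 0, 0.8, 0, 0.06, 0, 8.7],
  [0, 0, 0, 0, 0, 0, 8.7],
])

```text
time: 4.38
position: [0.5178, 0.1106, 0.2049]
tool_rot: [-0.036, 0.515, 0.065, 0.854]
ft_force: [0.3, -0.1, 0.2]
grip_width: 0.0871
```

```bash
python3 plan.py L 0 0.098 8 arc
```

```text
t 4.38 local [-0.0271  0.0689  0.2049] tilt -27.83 toolz [0.884 0.02  0.467] F [ 0.3 -0.1  0.2] w 0.0871 q [-0.06  0.31  2.06  0.34  0.32 -0.51]
L radial ang -36.49 r 0.1044
R radial ang -36.49 r 0.1044
n 8 rot [ 0.024  0.486 -0.013]
[-0.01, -0.02, 0.83, 0.003, 0.061, -0.002]
[0.0, -0.02, 0.82, 0.003, 0.061, -0.002]
[0.02, -0.01, 0.82, 0.003, 0.061, -0.002]
[0.04, -0.01, 0.81, 0.003, 0.061, -0.002]
[0.05, -0.01, 0.8, 0.003, 0.061, -0.002]
[0.07, -0.01, 0.8, 0.003, 0.061, -0.002]
[0.08, -0.0, 0.79, 0.003, 0.061, -0.002]
[0.1, -0.0, 0.78, 0.003, 0.061, -0.002]
```

arm_command([
  [0, -0.2, 0.8, 0, 0.06, 0, 8.7],
  [0, -0.2, 0.8, 0, 0.06, 0, 8.7],
  [0, -0.1, 0.8, 0, 0.06, 0, 8.7],
  [0, -0.1, 0.8, 0, 0.06, 0, 8.7],
  [0, -0.1, 0.8, 0, 0.06, 0, 8.7],
  [0.1, 0, 0.8, 0, 0.06, 0, 8.7],
  [0.1, 0, 0.8, 0, 0.06, 0, 8.7],
  [0.1, 0, 0.8, 0, 0.06, 0, 8.7],
  [0, 0, 0, 0, 0, 0, 8.7],
  [0, 0, 0, 0, 0, 0, 8.7],
])

```text
time: 5.62
position: [0.5496, 0.1168, 0.2123]
tool_rot: [-0.05, 0.724, 0.068, 0.684]
ft_force: [-0.1, -0.4, -0.5]
grip_width: 0.0871
```

```bash
python3 plan.py L 0 0.098 2
```

```text
t 5.62 local [0.0052 0.0712 0.2123] tilt 3.16 toolz [ 0.998  0.046 -0.054] F [-0.1 -0.4 -0.5] w 0.0871 q [-0.    0.48  1.56  0.02  1.16 -0.18]
L radial ang -18.05 r 0.096
R radial ang -18.05 r 0.096
n 2 rot [ 0.045 -0.054 -0.029]
[-0.43, -0.62, 1.44, 0.022, -0.027, -0.014]
[-0.38, -0.59, 1.47, 0.022, -0.027, -0.014]
```

```bash
cat > look.py <<'E'
import sys
from h import *
p,d,K,k,T=cam("scene"); W=cloud(d,K,k,T)
cx,cy,yaw=np.load("head.npy");H=R.from_euler("z",yaw).as_matrix()
cv2.imwrite(sys.argv[1],cv2.resize(p[100:280,130:390],(780,540),interpolation=cv2.INTER_CUBIC))
E
python3 look.py pics/s3.png
```

```text
(no output)
```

View pics/s3.png

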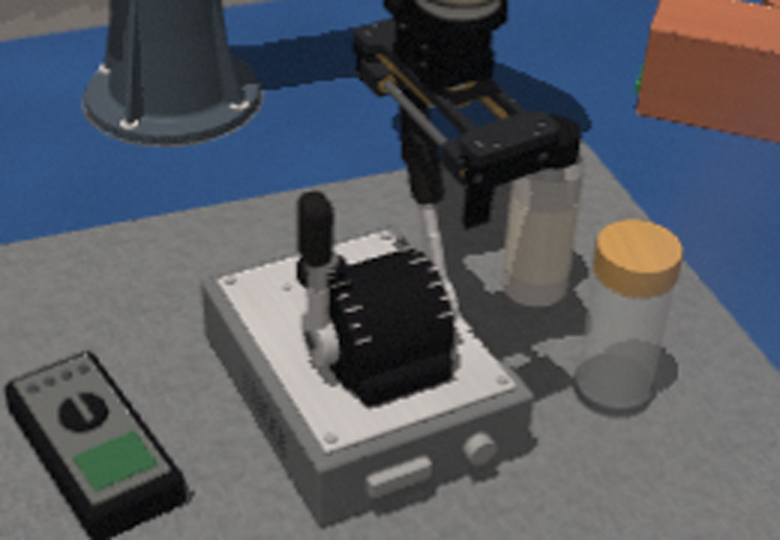

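The left lever has risen partway (grip at ~425,165), with the astern finger behind it and the ahead finger at (478,200). I'll continue.

arm_command([
  [-0.3, -0.6, 1.4, 0.02, -0.03, -0.01, 8.7],
  [-0.3, -0.6, 1.4, 0.02, -0.03, -0.01, 8.7],
  [0, 0, 0.5, 0, 0, 0, 8.7],
  [0, 0, 0, 0, 0, 0, 8.7],
])

```text
time: 6.18
position: [0.5793, 0.1113, 0.2172]
tool_rot: [-0.04, 0.707, 0.049, 0.705]
ft_force: [-0.9, -0.1, 1.5]
grip_width: 0.0869
```

```bash
python3 plan.py L 0 0.098 1
```

```text
t 6.17 local [0.0341 0.0622 0.2172] tilt 0.12 toolz [ 1.     0.003 -0.002] F [-0.9 -0.1  1.5] w 0.0869 q [-0.01  0.49  1.53  0.01  1.13 -0.14]
L radial ang -0.53 r 0.0962
R radial ang -0.53 r 0.0962
n 1 rot [ 0.003 -0.002 -0.013]
[-0.19, -0.21, 0.09, 0.003, -0.002, -0.013]
```

Now at neutral; close on the grip.

arm_command([
  [0, -0.2, 0.1, 0, 0, -0.01, 5],
  [0, 0, 0, 0, 0, 0, 4],
  [0, 0, 0, 0, 0, 0, 3],
  [0, 0, 0, 0, 0, 0, 2],
  [0, 0, 0, 0, 0, 0, 2],
  [0, 0, 0, 0, 0, 0, 2],
  [0, 0, 0, 0, 0, 0, 2],
  [0, 0, 0, 0, 0, 0, 2],
], grip_force=30)

```text
time: 7.18
position: [0.5804, 0.1093, 0.2169]
tool_rot: [-0.043, 0.707, 0.045, 0.705]
ft_force: [-3.3, 0.8, 3.2]
grip_width: 0.0299
```

```bash
python3 plan.py L 0 0.098 1
```

```text
t 7.17 local [0.0349 0.06   0.2169] tilt 0.15 toolz [ 1.     0.003 -0.003] F [-3.3  0.8  3.2] w 0.0299 q [-0.    0.49  1.53  0.    1.13 -0.13]
L radial ang -0.06 r 0.0959
R radial ang -0.06 r 0.0959
n 1 rot [ 0.003 -0.003 -0.003]
[-0.21, -0.0, 0.01, 0.003, -0.003, -0.003]
```

arm_command([
  [0, 0, 0, 0, 0, 0, 8.7],
  [0, 0, 0, 0, 0, 0, 8.7],
  [0, 0, 0, 0, 0, 0, 8.7],
  [0, 0, 0, 0, 0, 0, 8.7],
  [-4, 0, 0, 0, 0, 0, 8.7],
  [-4, 0, 0, 0, 0, 0, 8.7],
  [-3, 0, 0, 0, 0, 0, 8.7],
  [0, 0, 0, 0, 0, 0, 8.7],
])

```text
time: 8.18
position: [0.583, 0.1089, 0.329]
tool_rot: [-0.043, 0.705, 0.045, 0.706]
ft_force: [-0.1, -0.1, -0.5]
grip_width: 0.0866
```

```bash
python3 plan.py R 0 0.2 3
```

```text
t 8.18 local [0.0374 0.0593 0.329 ] tilt -0.12 toolz [1.    0.003 0.002] F [-0.1 -0.1 -0.5] w 0.0866 q [-0.01  0.38  1.38  0.    1.38 -0.13]
L radial ang 0.66 r 0.208
R radial ang 0.66 r 0.208
n 3 rot [ 0.003  0.002 -0.003]
[0.26, -3.98, -0.09, 0.001, 0.001, -0.001]
[0.26, -3.98, -0.09, 0.001, 0.001, -0.001]
[0.26, -3.98, -0.08, 0.001, 0.001, -0.001]
```

arm_command([
  [0, -4, -0.1, 0, 0, 0, 8.7],
  [0, -4, -0.1, 0, 0, 0, 8.7],
  [0, -4, -0.1, 0, 0, 0, 8.7],
  [0, 0, 0, 0, 0, 0, 8.7],
  [0, 0, 0, 0, 0, 0, 8.7],
])

```text
time: 8.8
position: [0.5924, -0.0119, 0.3217]
tool_rot: [-0.043, 0.708, 0.047, 0.703]
ft_force: [0.1, -0.5, 0.3]
grip_width: 0.087
```

```bash
python3 plan.py R 0 0.097 4;python3 look.py pics/s4.png
```

```text
t 8.8 local [ 0.032  -0.0618  0.3217] tilt 0.42 toolz [ 1.     0.005 -0.007] F [ 0.1 -0.5  0.3] w 0.087 q [-0.21  0.39  1.38  0.    1.38 -0.34]
L radial ang -0.85 r 0.2007
R radial ang -0.85 r 0.2007
n 4 rot [ 0.005 -0.007 -0.007]
[2.59, 0.03, 0.09, 0.001, -0.002, -0.002]
[2.59, 0.03, 0.09, 0.001, -0.002, -0.002]
[2.59, 0.04, 0.08, 0.001, -0.002, -0.002]
[2.59, 0.04, 0.08, 0.001, -0.002, -0.002]
```

View pics/s4.png

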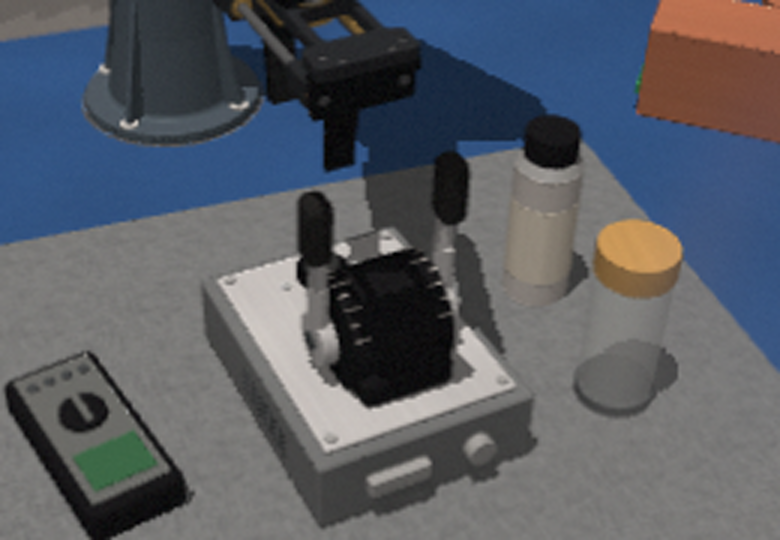

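Both levers look near upright (grips at 450,190 and 316,228). Descending over the right one.

arm_command([
  [2.6, 0, 0.1, 0, 0, 0, 8.7],
  [2.6, 0, 0.1, 0, 0, 0, 8.7],
  [2.6, 0, 0.1, 0, 0, 0, 8.7],
  [2.0, 0, 0.1, 0, 0, 0, 8.7],
  [0, 0, 0, 0, 0, 0, 8.7],
  [0, 0, 0, 0, 0, 0, 8.7],
])

```text
time: 9.6
position: [0.5952, -0.003, 0.221]
tool_rot: [-0.046, 0.708, 0.051, 0.703]
ft_force: [0.3, 0.7, 0.2]
grip_width: 0.0868
```

```bash
python3 plan.py R 0 0.097 1
```

```text
t 9.6 local [ 0.0359 -0.0533  0.221 ] tilt 0.38 toolz [ 1.     0.015 -0.007] F [0.3 0.7 0.2] w 0.0868 q [-0.2   0.49  1.51  0.01  1.15 -0.34]
L radial ang 0.51 r 0.1
R radial ang 0.51 r 0.1
n 1 rot [ 0.015 -0.007 -0.008]
[0.29, -0.67, -0.1, 0.015, -0.007, -0.008]
```

arm_command([
  [0.2, -0.7, -0.1, 0.015, -0.005, -0.01, 8.7],
  [0, 0, 0, 0, 0, 0, 5],
  [0, 0, 0, 0, 0, 0, 4],
  [0, 0, 0, 0, 0, 0, 3],
  [0, 0, 0, 0, 0, 0, 2],
  [0, 0, 0, 0, 0, 0, 2],
  [0, 0, 0, 0, 0, 0, 2],
  [0, 0, 0, 0, 0, 0, 2],
])

```text
time: 10.6
position: [0.5961, -0.0107, 0.2218]
tool_rot: [-0.045, 0.705, 0.041, 0.707]
ft_force: [-0.8, 0.5, 2.3]
grip_width: 0.0297
```

```bash
python3 plan.py R 0 0.097 1
```

```text
t 10.6 local [ 0.0359 -0.061   0.2218] tilt -0.14 toolz [ 1.    -0.     0.002] F [-0.8  0.5  2.3] w 0.0297 q [-0.2   0.49  1.51 -0.    1.14 -0.32]
L radial ang 0.49 r 0.1008
R radial ang 0.49 r 0.1008
n 1 rot [-0.     0.002  0.005]
[0.38, 0.11, -0.09, -0.0, 0.002, 0.005]
```

arm_command([
  [0, 0, 0, 0, 0, 0, 8.7],
  [0, 0, 0, 0, 0, 0, 8.7],
  [0, 0, 0, 0, 0, 0, 8.7],
  [0, 0, 0, 0, 0, 0, 8.7],
  [-4, 0, 0, 0, 0, 0, 8.7],
  [-4, 0, 0, 0, 0, 0, 8.7],
  [-4, 0, 0, 0, 0, 0, 8.7],
  [0, 0, 0, 0, 0, 0, 8.7],
])

```text
time: 11.6
position: [0.5955, -0.0101, 0.3441]
tool_rot: [-0.044, 0.705, 0.042, 0.706]
ft_force: [0.6, -0.1, -0.0]
grip_width: 0.0864
```

```bash
python3 plan.py -0.08 0 0.3 0 4
python3 - <<'E'
from h import *
p,d,K,k,T=cam("top"); W=cloud(d,K,k,T)
cx,cy,yaw=np.load("head.npy");H=R.from_euler("z",yaw).as_matrix()
L=((W-[cx,cy,0])@H).reshape(-1,3)
for s in(1,-1):
    r=np.hypot(L[:,0]-.035,L[:,2]-.121);q=(abs(L[:,1]-s*.06)<.02)&(r>.085)&(r<.15)&(L[:,2]>.125)
    if q.sum(): an=np.degrees(np.arctan2(L[q,0]-.035,L[q,2]-.121));print(s,q.sum(),np.percentile(an,[2,50,98]).round(1),np.percentile(L[q,1],[2,50,98]).round(3),r[q].max())
E
```

```text
t 11.6 local [ 0.0354 -0.0604  0.3441] tilt -0.04 toolz [ 1.    -0.     0.001] F [ 0.6 -0.1 -0. ] w 0.0864 q [-0.2   0.37  1.35 -0.    1.42 -0.32]
L radial ang 0.1 r 0.2231
R radial ang 0.1 r 0.2231
n 4 rot [-0.     0.001  0.004]
[1.09, 1.51, -2.89, -0.0, 0.0, 0.001]
[1.1, 1.51, -2.89, -0.0, 0.0, 0.001]
[1.1, 1.51, -2.88, -0.0, 0.0, 0.001]
[1.1, 1.51, -2.88, -0.0, 0.0, 0.001]
1 223 [-8.1 -2.1  4.9] [0.049 0.059 0.07 ] 0.14502990012653397
-1 2 [4.6 5.  5.3] [-0.059 -0.059 -0.059] 0.1431189176264458
```

arm_command([
  [0, 1.5, -2.9, 0, 0, 0, 0],
  [0, 1.5, -2.9, 0, 0, 0, 0],
  [0, 1.5, -2.9, 0, 0, 0, 0],
  [0, 1.5, -2.9, 0, 0, 0, 0],
  [0, 0, 0, 0.17, 0, 0, 0],
  [0, 0, 0, 0.17, 0, 0, 0],
  [0, 0, 0, 0.17, 0, 0, 0],
  [0, 0, 0, 0.17, 0, 0, 0],
  [0, 0, 0, 0.17, 0, 0, 0],
  [0, 0, 0, 0.17, 0, 0, 0],
  [0, 0, 0, 0.17, 0, 0, 0],
  [0, 0, 0, 0.17, 0, 0, 0],
])

```text
time: 13.15
position: [0.4539, 0.039, 0.3221]
tool_rot: [0.415, 0.58, -0.432, 0.552]
ft_force: [0.6, 0.9, 0.0]
grip_width: 0.0005
```

arm_command([
  [3, 0.4, 0.2, 0.03, 0, 0.01, 0],
  [3, 0.4, 0.2, 0.03, 0, 0.01, 0],
  [3, 0.4, 0.1, 0.03, 0, 0.01, 0],
  [3, 0.4, 0.1, 0.03, 0, 0.01, 0],
  [3, 0.3, 0.1, 0.03, 0, 0.01, 0],
  [2, 0.2, 0.1, 0.02, 0, 0, 0],
  [0, 0, 0, 0, 0, 0, 0],
  [0, 0, 0, 0, 0, 0, 0],
])

```text
time: 14.15
position: [0.4629, 0.0387, 0.138]
tool_rot: [0.473, 0.535, -0.471, 0.518]
ft_force: [0.6, 1.0, 0.2]
grip_width: 0.0008
```

```bash
YAW=-90 python3 plan.py -0.08 0 0.11 0 2;python3 look.py pics/s5.png
```

```text
t 14.15 local [-0.0903  0.0043  0.138 ] tilt 0.82 toolz [-0.013 -1.    -0.02 ] F [0.6 1.  0.2] w 0.0008 q [-0.17  0.46  1.9   0.02  0.8   1.28]
L radial ang -82.28 r 0.1265
R radial ang -82.28 r 0.1265
n 2 rot [-0.013 -0.02   0.014]
[1.39, 0.54, 0.24, -0.006, -0.01, 0.007]
[1.39, 0.53, 0.23, -0.006, -0.01, 0.007]
```

View pics/s5.png

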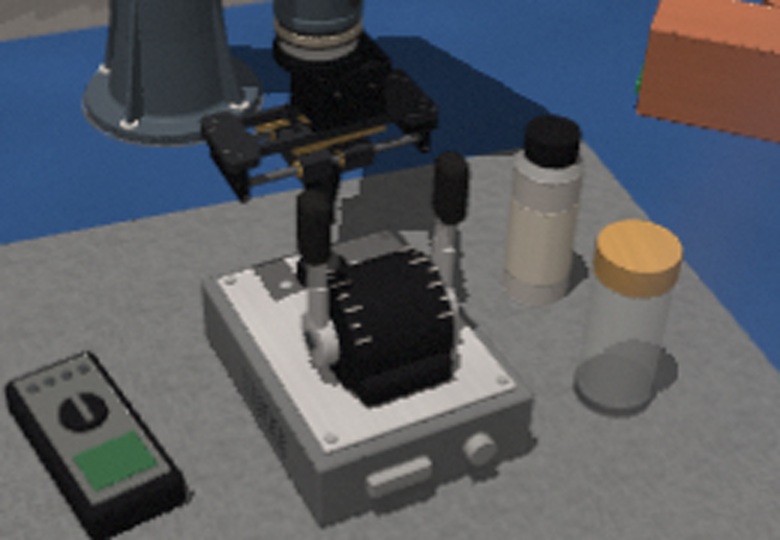

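The shut gripper hangs astern of the upright levers, crosswise and clear of them. Aligning over the button.

arm_command([
  [0.5, 0.6, 0.25, 0, -0.01, 0, 0],
  [1.0, 0.6, 0.25, 0, -0.01, 0, 0],
  [0.5, 0, 0, 0, 0, 0, 0],
  [0, 0, 0, 0, 0, 0, 0],
])

```text
time: 14.7
position: [0.4774, 0.0349, 0.1182]
tool_rot: [0.468, 0.528, -0.475, 0.525]
ft_force: [-0.7, -0.2, 0.4]
grip_width: 0.0002
```

```bash
YAW=-90 python3 plan.py -0.08 0 0.095 0 2
```

```text
t 14.7 local [-0.0764 -0.0013  0.1182] tilt 0.58 toolz [-0.012 -1.     0.003] F [-0.7 -0.2  0.4] w 0.0002 q [-0.16  0.51  1.89 -0.01  0.76  1.31]
L radial ang -91.46 r 0.1114
R radial ang -91.46 r 0.1114
n 2 rot [-0.012  0.003  0.01 ]
[1.16, -0.17, -0.07, -0.006, 0.001, 0.005]
[1.16, -0.18, -0.07, -0.006, 0.001, 0.005]
```

arm_command([
  [0.6, -0.3, -0.1, 0, 0, 0, 0],
  [0.6, 0, 0, 0, 0, 0, 0],
  [0.5, 0, 0, 0, 0, 0, 0],
  [0.4, 0, 0, 0, 0, 0, 0],
  [0, 0, 0, 0, 0, 0, 0],
])

```text
time: 15.32
position: [0.4742, 0.0355, 0.0974]
tool_rot: [0.469, 0.528, -0.475, 0.526]
ft_force: [-2.2, -1.1, 6.2]
grip_width: 0.0004
```

```bash
YAW=-90 python3 plan.py -0.08 0 0.095 0 1
```

```text
t 15.32 local [-0.0795 -0.0002  0.0974] tilt 0.5 toolz [-0.012 -1.     0.003] F [-2.2 -1.1  6.2] w 0.0004 q [-0.16  0.54  1.91 -0.01  0.7   1.31]
L radial ang -101.65 r 0.1169
R radial ang -101.65 r 0.1169
n 1 rot [-0.012  0.003  0.009]
[0.24, -0.05, -0.02, -0.012, 0.003, 0.009]
```

arm_command([
  [0.2, 0, 0, 0, 0, 0, 0],
  [0.2, 0, 0, 0, 0, 0, 0],
  [0, 0, 0, 0, 0, 0, 0],
])

```text
time: 15.7
position: [0.4742, 0.0355, 0.098]
tool_rot: [0.469, 0.527, -0.474, 0.526]
ft_force: [-1.1, -0.1, 3.8]
grip_width: 0.0003
```

```bash
python3 plan.py
```

```text
t 15.7 local [-0.0795 -0.0003  0.098 ] tilt 0.38 toolz [-0.012 -1.     0.004] F [-1.1 -0.1  3.8] w 0.0003 q [-0.16  0.54  1.91 -0.01  0.7   1.31]
L radial ang -101.36 r 0.1168
R radial ang -101.36 r 0.1168
```

arm_command([
  [0.8, 0, 0, 0, 0, 0, 0],
  [0.8, 0, 0, 0, 0, 0, 0],
  [0.8, 0, 0, 0, 0, 0, 0],
])

```text
time: 16.08
position: [0.4746, 0.0355, 0.096]
tool_rot: [0.469, 0.525, -0.472, 0.53]
ft_force: [-15.7, 1.0, 79.5]
grip_width: 0.0004
```

```bash
python3 plan.py
```

```text
t 16.07 local [-0.0791 -0.0003  0.096 ] tilt -0.07 toolz [-0.009 -1.     0.008] F [-15.7   1.   79.5] w 0.0004 q [-0.16  0.54  1.92 -0.01  0.68  1.31]
L radial ang -102.35 r 0.1168
R radial ang -102.35 r 0.1168
```

Bottomed out hard (79 N at the wrist, more than I meant). Retracting now.

arm_command([
  [-1.5, 0, 0, 0, 0, 0, 0],
  [-3, 0, 0, 0, 0, 0, 0],
  [-5, 0, 0, 0, 0, 0, 0],
  [-5, 0, 0, 0, 0, 0, 0],
  [-5, 0, 0, 0, 0, 0, 0],
  [-4, 0, 0, 0, 0, 0, 0],
  [0, 0, 0, 0, 0, 0, 0],
])

```text
time: 16.95
position: [0.4731, 0.0374, 0.3419]
tool_rot: [0.471, 0.523, -0.471, 0.532]
ft_force: [0.7, -0.4, -0.0]
grip_width: 0.0008
```

```bash
python3 plan.py R 0 0.22 10
python3 - <<'E'
from h import *
p,d,K,k,T=cam("top"); W=cloud(d,K,k,T); cv2.imwrite("pics/t6.png",p)
cx,cy,yaw=np.load("head.npy");H=R.from_euler("z",yaw).as_matrix()
L=((W-[cx,cy,0])@H).reshape(-1,3)
for s in(1,-1):
    r=np.hypot(L[:,0]-.035,L[:,2]-.121);q=(abs(L[:,1]-s*.06)<.02)&(r>.085)&(r<.15)&(L[:,2]>.125)
    if q.sum(): an=np.degrees(np.arctan2(L[q,0]-.035,L[q,2]-.121));print(s,q.sum(),np.percentile(an,[2,50,98]).round(1),r[q].max())
q=np.hypot(L[:,0]+.08,L[:,1])<.012; print(q.sum(),np.nanmedian(L[q],0))
E
```

```text
t 16.95 local [-0.0804  0.0017  0.3419] tilt -0.45 toolz [-0.009 -1.     0.01 ] F [ 0.7 -0.4 -0. ] w 0.0008 q [-0.15  0.18  1.63 -0.01  1.32  1.31]
L radial ang -27.57 r 0.2492
R radial ang -27.57 r 0.2492
n 10 rot [-1.579  0.014  0.002]
[0.02, 1.16, 0.61, -0.158, 0.001, 0.0]
[0.02, 1.05, 0.78, -0.158, 0.001, 0.0]
[0.02, 0.91, 0.94, -0.158, 0.001, 0.0]
[0.02, 0.75, 1.07, -0.158, 0.001, 0.0]
[0.02, 0.58, 1.17, -0.158, 0.001, 0.0]
[0.02, 0.38, 1.25, -0.158, 0.001, 0.0]
[0.02, 0.18, 1.3, -0.158, 0.001, 0.0]
[0.01, -0.02, 1.31, -0.158, 0.001, 0.0]
[0.01, -0.23, 1.29, -0.158, 0.001, 0.0]
[0.01, -0.43, 1.24, -0.158, 0.001, 0.0]
1069 [-8.03541628e-02  1.09864126e-04  6.83303046e-01]
```

arm_command([
  [0, 0, 0, -0.16, 0, 0, 8.7],
  [0, 0, 0, -0.17, 0, 0, 8.7],
  [0, 0, 0, -0.17, 0, 0, 8.7],
  [0, 0, 0, -0.17, 0, 0, 8.7],
  [0, 0, 0, -0.17, 0, 0, 8.7],
  [0, 0, 0, -0.17, 0, 0, 8.7],
  [0, 0, 0, -0.17, 0, 0, 8.7],
  [0, 0, 0, -0.17, 0, 0, 8.7],
  [0, 0, 0, -0.16, 0, 0, 8.7],
  [0, 0, 0, -0.1, 0, 0, 8.7],
  [0, 0, 0, 0, 0, 0, 8.7],
])

```text
time: 18.38
position: [0.4578, 0.039, 0.3166]
tool_rot: [-0.071, 0.719, 0.073, 0.687]
ft_force: [0.2, -0.1, 0.5]
grip_width: 0.0862
```

```bash
python3 plan.py R 0 0.21 4
```

```text
t 18.38 local [-0.0953  0.0052  0.3166] tilt 2.55 toolz [ 0.996  0.083 -0.044] F [ 0.2 -0.1  0.5] w 0.0862 q [-0.15  0.21  1.67 -0.01  1.31 -0.36]
L radial ang -33.67 r 0.2351
R radial ang -33.67 r 0.2351
n 4 rot [ 0.083 -0.044 -0.006]
[-0.51, -1.89, 3.09, 0.021, -0.011, -0.002]
[-0.47, -1.83, 3.14, 0.021, -0.011, -0.002]
[-0.44, -1.76, 3.18, 0.021, -0.011, -0.002]
[-0.4, -1.7, 3.22, 0.021, -0.011, -0.002]
```

arm_command([
  [-0.5, -1.9, 3.2, 0.02, -0.01, 0, 8.7],
  [-0.5, -1.8, 3.2, 0.02, -0.01, 0, 8.7],
  [-0.5, -1.8, 3.2, 0.02, -0.01, 0, 8.7],
  [-0.4, -1.7, 3.2, 0.02, -0.01, 0, 8.7],
  [0, 0, 0, 0, 0, 0, 8.7],
  [0, 0, 0, 0, 0, 0, 8.7],
])

```text
time: 19.12
position: [0.5954, -0.0105, 0.3219]
tool_rot: [-0.036, 0.714, 0.043, 0.698]
ft_force: [-0.1, 0.5, 0.2]
grip_width: 0.0871
```

```bash
python3 plan.py R 0 0.097 5
```

```text
t 19.12 local [ 0.0352 -0.0607  0.3219] tilt 1.18 toolz [ 1.    -0.01  -0.021] F [-0.1  0.5  0.2] w 0.0871 q [-0.21  0.4   1.36  0.    1.4  -0.32]
L radial ang 0.06 r 0.2009
R radial ang 0.06 r 0.2009
n 5 rot [-0.01  -0.021 -0.012]
[2.08, -0.01, 0.04, -0.002, -0.004, -0.002]
[2.08, -0.01, 0.03, -0.002, -0.004, -0.002]
[2.08, -0.0, 0.02, -0.002, -0.004, -0.002]
[2.08, 0.0, 0.01, -0.002, -0.004, -0.002]
[2.08, 0.01, 0.0, -0.002, -0.004, -0.002]
```

arm_command([
  [2.5, -0.1, 0, 0, -0.01, 0, 8.7],
  [2.5, -0.1, 0, 0, -0.01, 0, 8.7],
  [2.5, -0.1, 0, 0, 0, 0, 8.7],
  [2.2, -0.1, 0, 0, 0, 0, 8.7],
  [0, 0, 0, 0, 0, 0, 8.7],
  [0, 0, 0, 0, 0, 0, 8.7],
])

```text
time: 19.88
position: [0.5882, -0.01, 0.2222]
tool_rot: [-0.035, 0.708, 0.044, 0.704]
ft_force: [0.8, 0.5, -0.4]
grip_width: 0.087
```

```bash
python3 plan.py R 0 0.1 1
```

```text
t 19.88 local [ 0.0281 -0.0594  0.2222] tilt 0.32 toolz [ 1.    -0.011 -0.006] F [ 0.8  0.5 -0.4] w 0.087 q [-0.21  0.48  1.52  0.01  1.15 -0.33]
L radial ang -3.93 r 0.1014
R radial ang -3.93 r 0.1014
n 1 rot [-0.011 -0.006 -0.014]
[0.11, -0.06, 0.7, -0.011, -0.006, -0.014]
```

Close at neutral first, so I know the lever and tool are aligned.

arm_command([
  [0, 0, 0.7, -0.01, -0.005, -0.01, 7],
  [0, 0, 0, 0, 0, 0, 5],
  [0, 0, 0, 0, 0, 0, 4],
  [0, 0, 0, 0, 0, 0, 2],
  [0, 0, 0, 0, 0, 0, 2],
  [0, 0, 0, 0, 0, 0, 2],
  [0, 0, 0, 0, 0, 0, 2],
], grip_force=30)

```text
time: 20.75
position: [0.5959, -0.0093, 0.2251]
tool_rot: [-0.043, 0.705, 0.044, 0.706]
ft_force: [-1.0, -0.8, 2.2]
grip_width: 0.0298
```

```bash
python3 plan.py R 30 0.101 8 arc
```

```text
t 20.75 local [ 0.0358 -0.0596  0.2251] tilt -0.12 toolz [ 1.    -0.     0.002] F [-1.  -0.8  2.2] w 0.0298 q [-0.2   0.48  1.51  0.    1.15 -0.33]
L radial ang 0.46 r 0.1041
R radial ang 0.46 r 0.1041
n 8 rot [ 0.     0.526 -0.001]
[0.07, 0.0, 0.67, 0.0, 0.066, -0.0]
[0.07, -0.0, 0.67, 0.0, 0.066, -0.0]
[0.07, -0.0, 0.66, 0.0, 0.066, -0.0]
[0.06, -0.0, 0.66, 0.0, 0.066, -0.0]
[0.06, -0.0, 0.66, 0.0, 0.066, -0.0]
[0.06, -0.0, 0.66, 0.0, 0.066, -0.0]
[0.06, -0.0, 0.65, 0.0, 0.066, -0.0]
[0.06, -0.0, 0.65, 0.0, 0.066, -0.0]
```

arm_command([
  [0, 0, 0.7, 0, 0.066, 0, 2],
  [0, 0, 0.7, 0, 0.066, 0, 2],
  [0, 0, 0.7, 0, 0.066, 0, 2],
  [0, 0, 0.7, 0, 0.066, 0, 2],
  [0, 0, 0.7, 0, 0.066, 0, 2],
  [0, 0, 0.7, 0, 0.066, 0, 2],
  [0, 0, 0.7, 0, 0.066, 0, 2],
  [0, 0, 0.7, 0, 0.066, 0, 2],
  [0, 0, 0, 0, 0, 0, 2],
])

```text
time: 21.88
position: [0.649, -0.0029, 0.2096]
tool_rot: [-0.052, 0.87, 0.03, 0.489]
ft_force: [1.1, 0.8, 3.0]
grip_width: 0.0302
```

```bash
python3 plan.py R 30 0.101 1 arc
```

```text
t 21.88 local [ 0.0893 -0.0597  0.2096] tilt 31.31 toolz [ 0.854 -0.001 -0.52 ] F [1.1 0.8 3. ] w 0.0302 q [-0.12  0.85  0.94 -0.13  1.89 -0.25]
L radial ang 31.51 r 0.104
R radial ang 31.51 r 0.104
n 1 rot [-0.001 -0.023 -0.003]
[0.3, -0.0, -0.27, -0.001, -0.023, -0.003]
```

arm_command([
  [0, 0, -0.3, 0, -0.025, 0, 2],
  [0, 0, 0, 0, 0, 0, 2],
  [0, 0, 0, 0, 0, 0, 2],
])

```text
time: 22.25
position: [0.6465, -0.0032, 0.2112]
tool_rot: [-0.051, 0.864, 0.031, 0.501]
ft_force: [0.8, -0.5, 0.7]
grip_width: 0.0296
```

```bash
python3 plan.py
```

```text
t 22.25 local [ 0.0868 -0.0597  0.2112] tilt 29.79 toolz [ 0.868 -0.001 -0.497] F [ 0.8 -0.5  0.7] w 0.0296 q [-0.12  0.83  0.96 -0.12  1.86 -0.25]
L radial ang 29.84 r 0.104
R radial ang 29.84 r 0.104
```

29.8°. Open and back out along the lever.

arm_command([
  [0, 0, 0, 0, 0, 0, 8.7],
  [0, 0, 0, 0, 0, 0, 8.7],
  [0, 0, 0, 0, 0, 0, 8.7],
  [0, 0, 0, 0, 0, 0, 8.7],
  [-3, 0, 0, 0, 0, 0, 8.7],
  [-4, 0, 0, 0, 0, 0, 8.7],
  [-4, 0, 0, 0, 0, 0, 8.7],
  [-3, 0, 0, 0, 0, 0, 8.7],
  [0, 0, 0, 0, 0, 0, 8.7],
  [0, 0, 0, 0, 0, 0, 8.7],
])

```text
time: 23.5
position: [0.7162, 0.0051, 0.3323]
tool_rot: [-0.051, 0.865, 0.032, 0.499]
ft_force: [0.3, -0.2, 0.5]
grip_width: 0.0869
```

```bash
python3 plan.py; python3 look.py pics/s7.png
python3 - <<'E'
from h import *
cx,cy,yaw=np.load("head.npy");H=R.from_euler("z",yaw).as_matrix()
for n in("top","scene"):
  p,d,K,k,T=cam(n); W=cloud(d,K,k,T); L=((W-[cx,cy,0])@H).reshape(-1,3)
  r=np.hypot(L[:,0]-.035,L[:,2]-.121)
  for s in(1,-1):
    q=(abs(L[:,1]-s*.06)<.02)&(r>.085)&(r<.147)&(L[:,2]>.125)
    if q.sum(): an=np.degrees(np.arctan2(L[q,0]-.035,L[q,2]-.121));print(n,s,q.sum(),np.percentile(an,[2,50,98]).round(1))
  q=np.hypot(L[:,0]+.08,L[:,1])<.012; print(n,"button",q.sum(),np.nanmedian(L[q],0))
E
```

```text
t 23.5 local [ 0.157  -0.0599  0.3323] tilt 30.03 toolz [ 0.866  0.    -0.501] F [ 0.3 -0.2  0.5] w 0.0869 q [-0.1   0.89  0.52 -0.14  2.24 -0.28]
L radial ang 30.0 r 0.244
R radial ang 30.0 r 0.244
top button 1106 [-8.05101179e-02  1.24249733e-04  6.91188765e-01]
scene 1 153 [-2.3  4.9  7.6]
scene -1 223 [23.4 31.1 36.7]
scene button 45 [-0.0799578  -0.00070604  0.10474588]
```

View pics/s7.png

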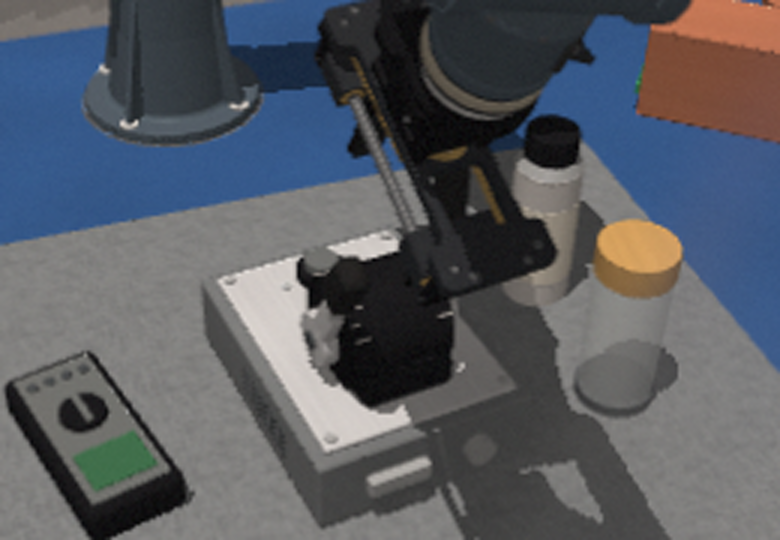

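The right lever leans ahead and the bystanders are unmoved, but the gripper hides the left lever. I'll clear the arm sideways to check it.

arm_command([
  [-3, -4, 0, 0, 0, 0, 8.7],
  [-2, -5, 0, 0, 0, 0, 8.7],
  [0, -5, 0, 0, 0, 0, 8.7],
  [0, -5, 0, 0, 0, 0, 8.7],
  [0, -5, 0, 0, 0, 0, 8.7],
  [0, -5, 0, 0, 0, 0, 8.7],
  [0, -4, 0, 0, 0, 0, 8.7],
  [0, 0, 0, 0, 0, 0, 8.7],
  [0, 0, 0, 0, 0, 0, 8.7],
])

```text
time: 24.78
position: [0.715, -0.312, 0.3366]
tool_rot: [-0.057, 0.864, 0.034, 0.499]
ft_force: [0.5, -0.4, 0.3]
grip_width: 0.0871
```

```bash
python3 plan.py
python3 - <<'E'
from h import *
cx,cy,yaw=np.load("head.npy");H=R.from_euler("z",yaw).as_matrix()
ims=[]
for n in("top","scene"):
  p,d,K,k,T=cam(n); W=cloud(d,K,k,T); L=((W-[cx,cy,0])@H).reshape(-1,3)
  r=np.hypot(L[:,0]-.035,L[:,2]-.121)
  for s in(1,-1):
    q=(abs(L[:,1]-s*.06)<.02)&(r>.085)&(r<.147)&(L[:,2]>.125)
    if q.sum(): an=np.degrees(np.arctan2(L[q,0]-.035,L[q,2]-.121));print(n,s,q.sum(),np.percentile(an,[2,50,98]).round(1))
  q=np.hypot(L[:,0]+.08,L[:,1])<.012; print(n,"button",q.sum(),np.nanmedian(L[q],0))
  ims.append(cv2.resize(p,(400,300)))
cv2.imwrite("pics/f8.png",np.hstack(ims))
E
```

```text
t 24.77 local [ 0.1171 -0.3745  0.3366] tilt 30.02 toolz [ 0.866  0.011 -0.5  ] F [ 0.5 -0.4  0.3] w 0.0871 q [-0.45  1.02  0.23 -0.38  2.31 -0.78]
L radial ang 20.85 r 0.2307
R radial ang 20.85 r 0.2307
top 1 227 [-8.  -2.2  4.9]
top -1 14 [30.1 32.  35. ]
top button 608 [-7.97786778e-02 -2.09269462e-04  5.88441163e-01]
scene 1 264 [-5.9  4.   7.4]
scene -1 224 [23.3 30.9 36.5]
scene button 65 [-0.07867233  0.00027939  0.10579644]
```

View pics/f8.png

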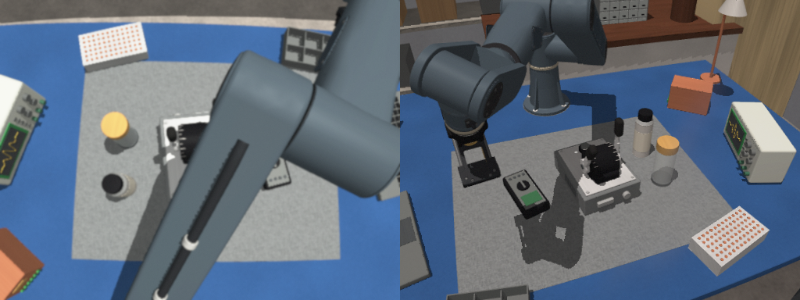

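Left lever readings are unchanged since it was gripped at neutral, the right one reads about 31°, the button height is back to its starting value, and the arm is clear.

```bash
python3 -c "
from rig import workorder,robot
print(robot.get_obs()['ft_force']);print(workorder.hand_in())"
```

```text
[-0.29016879 -0.13318316  0.04931713]
the job is handed in; nothing more can be done
None
```

The job is done and handed in at about 25 s; the hand-in gives no verdict. I swept the left lever up and closed the gripper on it at upright, then closed it on the right lever at upright. With both at neutral I pressed the button to its stop and let go, then carried the gripped right lever to half ahead and backed off.

**Last checks:**
- **Right lever:** the tool stood at 29.8° when I let go. The scene camera read about 31° afterwards.
- **Left lever:** the tool was within 0.2° of upright when it was gripped. The cameras disagree afterwards, −2° from the top and +4° from the scene. That fits each one seeing a different face of the grip. The top reading is the same as just after the left lever was set.
- **Button:** measured 105–106 mm high at the end against 104 mm at the start in the scene view, so it is up. The top view of it was blocked by the arm.
- **Surroundings:** the can, tumbler and multimeter look unmoved, and the wrist force is about 0.3 N with the arm clear.

**Did not go as meant:** the final push on the button reached 79 N at the wrist, more than intended but under the 120 N limit. The fingers were pressing, not the gripper body.

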